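# Gauge the hard-rubber blanks and tray the 20 mm one

## Task

Three black hard-rubber blanks stand on edge on the pen mender's bench, alike but for their thickness: pinch them across with the gripper and read the finger opening to find the one that is 20 mm thick. Set that blank down, without dropping it, in the open oxblood nib tray, standing on its edge and lengthwise along the tray, and let go. Leave the other two blanks standing in their places.

Things in the scene. Friction and masses are not known exactly. Their poses are not given: they have to be found in the camera images.
- blank_a: A plain black hard-rubber blank, a bar 70 mm long and 36 mm tall, standing on its long narrow edge. Its thickness is 14, 20 or 26 mm (the three blanks all differ; which is which is not told, and is read by pinching it across). About 40 to 90 g. Origin: centre of its underside. x runs along its length, y across its thickness, z up.
- blank_b: A plain black hard-rubber blank, a bar 70 mm long and 36 mm tall, standing on its long narrow edge. Its thickness is 14, 20 or 26 mm (the three blanks all differ; which is which is not told, and is read by pinching it across). About 40 to 90 g. Origin: centre of its underside. x runs along its length, y across its thickness, z up.
- blank_c: A plain black hard-rubber blank, a bar 70 mm long and 36 mm tall, standing on its long narrow edge. Its thickness is 14, 20 or 26 mm (the three blanks all differ; which is which is not told, and is read by pinching it across). About 40 to 90 g. Origin: centre of its underside. x runs along its length, y across its thickness, z up.
- nib_tray: A shallow open bakelite tray, oxblood, fixed to the bench: 160 mm long, 90 mm wide and 14 mm high outside, walls and floor 5 mm thick (so 150 by 80 mm inside, 9 mm deep). Origin: centre of its underside, on the bench. x runs along its length, y across it, z up.
Things that resemble listed ones, but are neither listed nor needed, are in the scene too. Leave any blue look-alike of the blank_a alone.

How it is judged:
By the outcome, as a careful person would: the job done as asked, in the order asked, and still so for the second after the job is handed in, with the robot touching nothing.
It also fails if it takes over 64 s, if anything falls off the work surface, if the arm or the gripper's body presses on something with over 40 N, if the wrist force passes 120 N, or if a joint passes its speed limit or range.

## Robot

A 6-joint arm with a two-finger parallel gripper is mounted at the origin on the work surface. World frame = base frame: x ahead of the robot, y to its left, z up, the work surface at z = 0. Lengths are in m, angles in rad, forces in N, time in s.
With the tool pointing down it reaches from about 0.275 to 0.825 m from the base axis. Payload 5.2 kg.
Tool frame: the origin (TCP) lies midway between the tips of the shut fingers; the grasp point (between the pads) lies 19 mm behind it; z points along the fingers, y is the direction in which the jaws open and shut (so a half turn about z gives the same grasp; the last joint's range is limited). The gripper opens to 93 mm and grips with 3 to 60 N. Pads are 15 mm wide; open, the fingers measure 128 mm over their backs; the gripper's body (75 mm by 188 mm) begins 65 mm behind the grasp point.
Start: joints at [-1.393, 0.259, 1.535, -0, 1.348, -0.203], TCP at [0.204, -0.511, 0.219] pointing down, gripper open.
Joint ranges: [-3.14, 3.14], [-0.91, 2.08], [0.19, 2.58], [-1.22, 4.36], [0.22, 2.71], [-3.12, 3.12]. Speed limits (rad/s): [2.57, 2.57, 3.14, 3.14, 3.14, 3.14].

## Interface

Orientations are given as a 3x3 rotation matrix whose columns are the frame's x, y, z axes.
In Python, from bench import bot, imaging gives the robot as it stands.
- The arm moves only by the shell command python3 -m pendant 'ROWS' [FORCE]. ROWS is JSON, a list of rows, each a list of 3 entries, a list of its own where there are three numbers: the shift along the tool's x, y, z in units of 40 mm (1.0 is 40 mm), then the turn about the tool's z in units of 6 degrees (1.0 is 6 degrees), then the opening, from 0 (shut) to 1 (fully open). A call has 1 to 8 rows; each row shifts and turns the commanded pose from where the row before left it, along the tool's axes as they then stand; what a row does not reach is not made up. A row lasts 1/8 s, in which the tool goes at most 62.5 mm and 10.7 degrees, less where a joint would pass 70% of its speed; a pose out of reach is approached as far as the arm can. A call is refused whole if a number of a shift passes 1 or a number of a turn 1, either way. A call with a gripper value outside its range is refused whole. The fingers move at their own pace and stop on an object; FORCE is the grip in N (left out, the last holds). Time passes only in rows, so rows that do not move let the fingers close. It gives the time, the measured TCP pose, the force and the opening at its end, in the units of the state.
- bot.observe(): the state, without advancing time (a new reading comes with each control period).
- imaging.read_camera(name): name is "side" or "top"; returns (picture, depth): 400x640x3 uint8, red, green, blue; 400x640 float32, m along the optical axis (not along the pixel's ray), 0 where there is no reading.
- imaging.calibration(name): a dict with "fx", "fy", "cx", "cy" (pixels), "world_from_camera" (4x4, takes a point from camera to world coordinates). Camera axes: x right, y up, looking along -z (the intrinsics and any distortion apply to the point x, -y, -z); pixel columns grow to the right and rows downward; lengths in m; the calibration is good to about 2 mm. A picture is of the moment at which its call begins. calibration takes no time and is no camera call.
- bot.sign_off(): hands the job in, once; it reports no verdict.
Trained networks look in the newest picture that a camera, given by its name, has taken for a name from the list of things; names that differ only in an ending like _2 or _b are one class to them, and where a whole thing is asked for, a point or a joint stands for the part that bears it (a point fixed in the world has none). Each returns a list of dicts, best first, with "confidence" (0 to 1); they miss things now and then, are a little off and sometimes report something else, mostly with a low value. They report only what shows in the picture. A call takes as long as a camera call. They do not tell look-alikes from the thing itself.
- imaging.outline_of(camera, target): "region" (400x640 bool, what is visible of it) and "at" ([row, column] in pixels, amid what is visible of it).
The state is a dict: "t": time; "q": joint angles; "joint_vel": joint speeds; "effort": joint torques, N m; "ee_pos": TCP position; "tool_rot": TCP orientation; "wrist_force": force on the tool from outside, world axes, zero at the start; "torque": the same for the moment, N m; "width": finger opening in m.
Only numpy, scipy, OpenCV 4.12 (cv2) and the standard library are available. Lean on these libraries where they do the work, as an engineer would, in place of code of your own. Each camera call takes 0.05 s, during which the arm holds its last target.

## Working session

There is one attempt and no reset: what is moved stays moved. The work goes in short steps, Python scripts to look and compute and a shell command to move; the robot and the scene stay as the last step left them, time stands still between calls to the robot, and variables do not carry over. Pictures are saved under pics/ and viewed, and the job is handed in when it is done.

```bash
ls; mkdir -p pics; python3 - <<'E'
from bench import bot, imaging
import cv2,numpy as np
s=bot.observe();print(s)
for n in("top","side"):
    im,d=imaging.read_camera(n);cv2.imwrite(f"pics/{n}0.png",im[:,:,::-1]);np.savez(f"/tmp/{n}0.npz",im=im,d=d)
    c=imaging.calibration(n);print(n,c)
E
```

```text
pics
{'t': 0.0, 'q': array([-1.39276247e+00,  2.59317301e-01,  1.53607532e+00, -1.15889679e-05,
        1.34799464e+00, -2.02777283e-01]), 'joint_vel': array([-0.00036377,  0.00186795, -0.00047334, -0.00045817, -0.00108704,
        0.00153226]), 'effort': array([ 1.18645163e-03, -4.37302244e+01, -2.83999425e+01,  7.18214689e-02,
        4.10897553e-02, -1.48039621e-04]), 'ee_pos': array([ 0.2043515 , -0.51004092,  0.21783465]), 'tool_rot': array([[ 9.28362562e-01,  3.71675725e-01, -3.28940048e-04],
       [ 3.71675705e-01, -9.28360952e-01,  1.76424232e-03],
       [ 3.50350946e-04, -1.76011554e-03, -9.99998390e-01]]), 'wrist_force': array([0.13140487, 1.0838596 , 0.10315323]), 'torque': array([ 0.00771328, -0.01070447, -0.01314067]), 'width': 0.092845291330548}
top {'fx': 364.7350875000721, 'fy': 364.7350875000721, 'cx': 318.8246001464171, 'cy': 199.27700026422082, 'world_from_camera': array([[ 0.0103992 ,  0.99344588, -0.11382943,  0.41848841],
       [-0.99988833,  0.01155281,  0.00947958,  0.00939485],
       [ 0.0107325 ,  0.11371814,  0.99345508,  0.91340471],
       [ 0.        ,  0.        ,  0.        ,  1.        ]])}
side {'fx': 471.63696626357023, 'fy': 471.63696626357023, 'cx': 313.89812040959595, 'cy': 204.05688669136188, 'world_from_camera': array([[ 0.99153508,  0.07788211, -0.1038873 ,  0.39938935],
       [-0.12983439,  0.58791185, -0.79843765, -0.82129708],
       [-0.00110744,  0.80516708,  0.593047  ,  0.65554862],
       [ 0.        ,  0.        ,  0.        ,  1.        ]])}
```

View pics/top0.png

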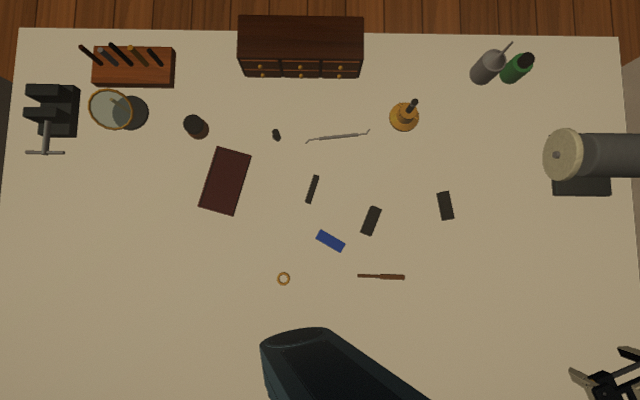

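View pics/side0.png

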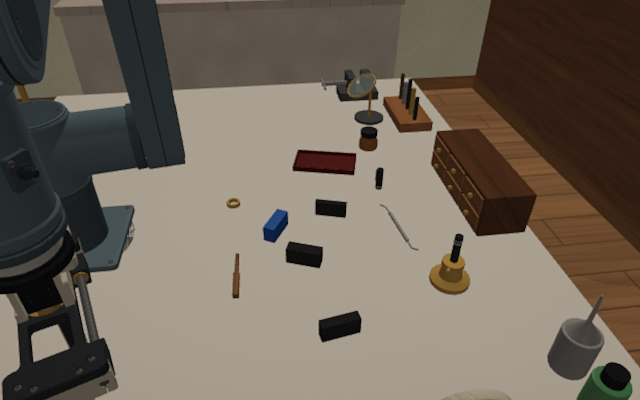

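Top view: black bars at (col 312,row 189), (371,221) and (445,206); the blue look-alike at (330,241); the oxblood tray at (225,181). Next I measure them using depth and an enlarged crop.

```bash
cat > h.py <<'E'
import numpy as np,cv2
from bench import bot,imaging
def world(n,d):
    c=imaging.calibration(n);r,cc=np.mgrid[0:400,0:640]
    P=np.stack([(cc-c['cx'])/c['fx']*d,-(r-c['cy'])/c['fy']*d,-d,np.ones_like(d)],-1)
    return (P@c['world_from_camera'].T)[...,:3]
def clus(W,d,roi,zlo,zhi):
    c0,c1,r0,r1=roi
    m=np.zeros(d.shape,bool);m[r0:r1,c0:c1]=True
    m&=(d>0)&(W[...,2]>zlo)&(W[...,2]<zhi)
    n,l,st,_=cv2.connectedComponentsWithStats(m.astype(np.uint8))
    out=[]
    for i in range(1,n):
        if st[i,4]<25: continue
        p=W[l==i];(x,y),(a,b),t=cv2.minAreaRect((p[:,:2]*1000).astype(np.float32))
        if a<b:a,b,t=b,a,t+90
        out.append((st[i,:2]+st[i,2:4]/2,(round(x,1),round(y,1)),(round(a,1),round(b,1)),round((t+90)%180-90,1),round(float(np.median(p[:,2]))*1000,1),st[i,4]))
    return out
E
python3 - <<'E'
from h import *
for n,roi in(("top",(180,480,130,300)),("side",(200,440,130,360))):
    z=np.load(f"/tmp/{n}0.npz");d=z['d'].astype(float);W=world(n,d)
    print(n,'bench z',np.median(W[...,2][(d>0)]))
    for lo,hi in((.022,.06),(.006,.022)):
        for o in clus(W,d,roi,lo,hi):print(lo,*o)
im=np.load("/tmp/top0.npz")['im'][160:260,290:470,::-1]
cv2.imwrite("pics/crop0.png",cv2.resize(im,None,fx=4,fy=4,interpolation=2))
for n in("top",):
  for t in("blank_a","nib_tray"):
    for o in imaging.outline_of(n,t):print(t,o['confidence'],o['at'],o['region'].sum())
E
```

```text
top bench z 0.00017163056552238487
0.022 [196. 134.] (680.2, 308.0) (45.5, 16.1) -82.8 33.2 119
0.022 [276. 135.] (677.8, 110.3) (17.3, 14.1) 86.4 53.4 66
0.022 [312.  189.5] (545.5, 19.3) (69.3, 13.5) -17.6 36.1 169
0.022 [446.5 205.5] (508.8, -310.2) (69.3, 21.4) 10.0 35.5 286
0.022 [371.5 221. ] (469.4, -125.4) (69.8, 26.3) -21.7 35.8 334
0.022 [330. 241.] (419.5, -26.0) (69.7, 25.9) 60.4 35.9 318
0.006 [201.5 135. ] (680.9, 298.6) (40.1, 11.3) -55.9 13.9 38
0.006 [338.5 136.5] (685.0, -46.9) (98.3, 7.8) -82.4 8.0 95
0.006 [224.  181.5] (566.5, 238.3) (160.4, 91.7) -15.0 12.4 666
0.006 [228.5 177.5] (578.5, 232.3) (24.7, 18.1) -43.2 6.6 34
0.006 [216.5 197. ] (525.3, 258.3) (33.2, 28.7) -6.8 6.8 44
0.006 [441. 207.] (507.1, -301.0) (69.0, 2.2) 10.7 13.6 67
0.006 [283.5 279. ] (327.1, 86.8) (30.4, 29.4) -13.2 9.9 80
0.006 [381. 277.] (334.9, -151.5) (115.5, 12.1) 88.0 10.7 199
side bench z -0.0006134188332600488
0.022 [368. 138.] (694.2, 295.4) (46.7, 33.3) -7.2 41.8 249
0.022 [435.5 159. ] (837.5, 163.0) (66.9, 13.1) 81.5 37.8 134
0.022 [379.  175.5] (677.8, 105.4) (19.2, 16.7) 84
[... 463 characters left out ...]
] (675.9, 100.7) (15.9, 9.4) -24.8 14.4 41
0.006 [233.  202.5] (325.1, 83.9) (32.1, 29.4) -59.8 8.3 66
0.006 [330.5 211.5] (543.8, 10.8) (68.5, 7.5) -17.2 14.1 171
0.006 [398.5 226. ] (683.1, -48.9) (98.1, 7.3) -83.5 7.0 59
0.006 [275.5 229. ] (426.0, -37.0) (75.7, 24.6) 41.8 13.8 150
0.006 [235.5 275.5] (332.8, -155.4) (117.8, 11.5) 90.0 10.3 232
0.006 [303.5 261. ] (465.7, -140.1) (71.8, 19.6) -9.0 14.0 216
0.006 [434.5 277. ] (711.1, -209.4) (63.8, 18.8) 71.1 11.4 197
0.006 [339.5 333. ] (507.6, -322.4) (72.0, 19.3) -3.8 14.2 256
blank_a 0.68 [206.3, 446.1] 362
blank_a 0.65 [221.4, 369.7] 359
blank_a 0.62 [244.0, 327.2] 222
blank_a 0.58 [193.0, 310.9] 179
nib_tray 0.63 [183.4, 224.7] 2332
```

View pics/crop0.png

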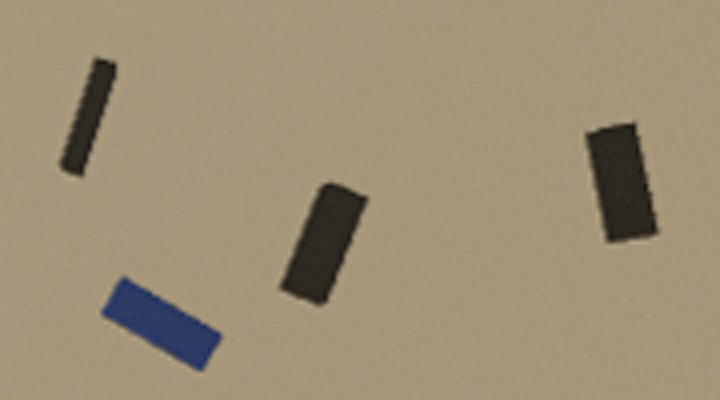

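The crop shows three black bars. Apparent thicknesses are about 13.5 mm (left), 26 mm (middle) and 21 mm (right). The right one, at (445,206), best fits 20 mm, so I pinch it first. The blue bar at (330,241) is the look-alike and stays alone.

```bash
python3 -m pendant '[[[0,0,0],1,1],[[0,0,0],0.97,1],[[1,-0.4,0],0,1],[[1,-0.4,0],0,1],[[1,-0.4,0],0,1],[[1,-0.4,0],0,1],[[1,-0.4,0],0,1],[[1,-0.4,0],0,1]]' && python3 -m pendant '[[[1,-0.4,0.3],0,1],[[1,-0.4,0.5],0,1],[[0.34,-0.36,0.5],0,1],[[0,0,0.8],0,1],[[0,0,0],0,1],[[0,0,0],0,1]]'
```

```text
t: 1.2
ee_pos: [0.4252, -0.3734, 0.2185]
tool_rot: [[0.985, 0.174, -0.0], [0.174, -0.985, 0.0], [-0.0, -0.0, -1.0]]
wrist_force: [-0.4, 0.7, 1.2]
width: 0.0934
t: 1.95
ee_pos: [0.5085, -0.313, 0.1356]
tool_rot: [[0.985, 0.173, 0.001], [0.173, -0.985, -0.001], [0.001, 0.001, -1.0]]
wrist_force: [-0.3, -0.3, 0.3]
width: 0.0934
```

```bash
python3 -m pendant '[[[0,0,0.8],0,1],[[0,0,0.8],0,1],[[0,0,0.8],0,1],[[0,-0.03,0.5],0,1],[[0,0,0.24],0,1],[[0,0,0],0,1],[[0,0,0],0,1]]' && python3 -m pendant '[[[0,0,0],0,0.4],[[0,0,0],0,0.4],[[0,0,0],0,0.3],[[0,0,0],0,0.3],[[0,0,0],0,0.1],[[0,0,0],0,0.1],[[0,0,0],0,0.1],[[0,0,0],0,0.1]]' 12; python3 - <<'E'
from h import *
im,d=imaging.read_camera("side");cv2.imwrite("pics/side1.png",cv2.resize(im[200:400,220:480,::-1],None,fx=3,fy=3))
print(bot.observe()['width'])
E
```

```text
t: 2.82
ee_pos: [0.5088, -0.3121, 0.0104]
tool_rot: [[0.985, 0.173, 0.002], [0.173, -0.985, -0.002], [0.001, 0.002, -1.0]]
wrist_force: [-0.4, 0.2, -0.0]
width: 0.0926
t: 3.82
ee_pos: [0.508, -0.3113, 0.009]
tool_rot: [[0.985, 0.174, -0.0], [0.174, -0.985, 0.0], [-0.0, -0.0, -1.0]]
wrist_force: [0.6, 0.4, -0.2]
width: 0.0197
0.019895005810140913
```

View pics/side1.png

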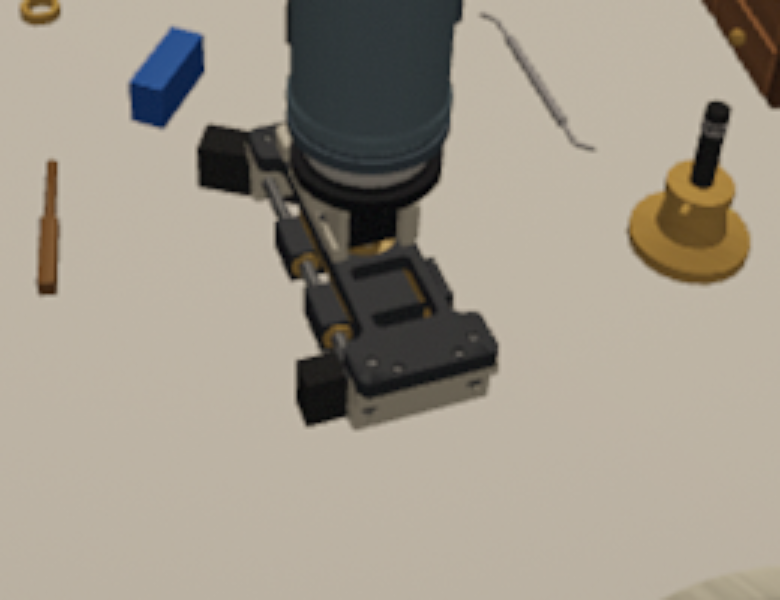

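The side view shows the jaws closed on the right blank, with the blue bar untouched at crop (168,75). The opening reads 19.8 mm, so this is the 20 mm blank. Now lift it and turn it to the tray's angle.

```bash
python3 -m pendant '[[[0,0,0],0,0],[[0,0,-0.3],0,0],[[0,0,-0.9],0,0],[[0,0,-0.9],0,0],[[0,0,-0.9],0,0],[[0,0,0],1,0],[[0,0,0],1,0],[[0,0,0],1,0]]' 25 && python3 -m pendant '[[[0,0,0],1,0],[[0,0,0],0.1,0],[[-0.05,-0.4,0],0,0],[[-0.12,-0.8,0],0,0],[[-0.15,-1,0],0,0],[[-0.15,-1,0],0,0],[[-0.15,-1,0],0,0],[[-0.15,-1,0],0,0]]'  && python3 -m pendant '[[[-0.15,-1,0],0,0],[[-0.15,-1,0],0,0],[[-0.15,-1,0],0,0],[[-0.15,-1,0],0,0],[[-0.15,-1,0],0,0],[[-0.15,-1,0],0,0],[[-0.15,-1,0],0,0],[[-0.15,-0.8,0],0,0]]' && python3 -m pendant '[[[-0.09,-0.4,0],0,0],[[0,-0.2,0],0,0],[[0,0,0],0,0],[[0,0,0],0,0]]'; python3 - <<'E'
from h import *
im,d=imaging.read_camera("side");cv2.imwrite("pics/side2.png",cv2.resize(im[40:240,220:480,::-1],None,fx=3,fy=3))
E
```

```text
t: 4.88
ee_pos: [0.5081, -0.3113, 0.1301]
tool_rot: [[0.99, -0.143, 0.001], [-0.143, -0.99, -0.001], [0.001, 0.001, -1.0]]
wrist_force: [-0.3, 0.6, -1.1]
width: 0.0195
t: 5.88
ee_pos: [0.5304, -0.0998, 0.1293]
tool_rot: [[0.968, -0.25, 0.0], [-0.25, -0.968, 0.0], [0.0, -0.0, -1.0]]
wrist_force: [0.3, -1.0, -0.5]
width: 0.0199
t: 6.88
ee_pos: [0.562, 0.2144, 0.1292]
tool_rot: [[0.968, -0.249, -0.0], [-0.249, -0.968, 0.0], [-0.0, -0.0, -1.0]]
wrist_force: [1.0, -0.1, -0.7]
width: 0.0198
t: 7.38
ee_pos: [0.5655, 0.2349, 0.1291]
tool_rot: [[0.967, -0.253, -0.0], [-0.253, -0.967, -0.0], [-0.0, 0.0, -1.0]]
wrist_force: [0.7, 0.3, -0.2]
width: 0.0199
```

View pics/side2.png

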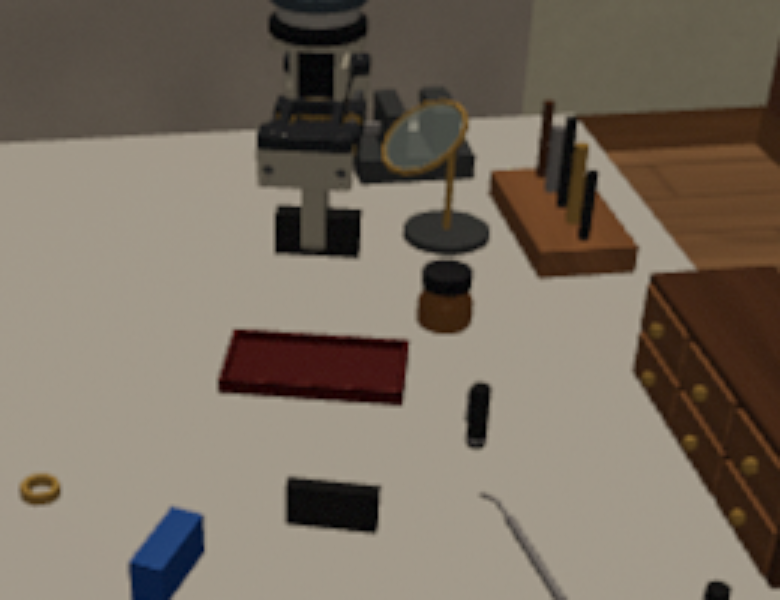

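The blank is held upright above the tray (blank at crop (318,232), tray at (315,365)), and the jaws clear the jar. Lower it.

```bash
python3 -m pendant '[[[0,0,0.5],0,0],[[0,0,0.8],0,0],[[0,0,0.8],0,0],[[0,0,0.4],0,0],[[0,0,0.2],0,0],[[0,0,0.08],0,0],[[0,0,0],0,0],[[0,0,0],0,0]]' && python3 -m pendant '[[[0,0,0.05],0,0],[[0,0,0],0,0],[[0,0,0],0,0]]'
```

```text
t: 8.43
ee_pos: [0.5661, 0.2362, 0.0188]
tool_rot: [[0.968, -0.252, 0.002], [-0.252, -0.968, 0.0], [0.001, -0.001, -1.0]]
wrist_force: [-0.0, -0.5, -0.1]
width: 0.0198
t: 8.8
ee_pos: [0.5654, 0.236, 0.0159]
tool_rot: [[0.968, -0.252, -0.0], [-0.252, -0.968, 0.0], [-0.0, 0.0, -1.0]]
wrist_force: [0.2, -0.3, -0.2]
width: 0.0197
```

```bash
python3 -m pendant '[[[0,0,0.03],0,0],[[0,0,0],0,0],[[0,0,0],0,0]]'
```

```text
t: 9.18
ee_pos: [0.5654, 0.2359, 0.0146]
tool_rot: [[0.968, -0.252, -0.0], [-0.252, -0.968, -0.0], [-0.0, 0.0, -1.0]]
wrist_force: [0.3, -0.5, -0.1]
width: 0.0196
```

```bash
python3 -m pendant '[[[0,0,0.02],0,0],[[0,0,0],0,0],[[0,0,0],0,0]]'; python3 - <<'E'
from h import *
im,d=imaging.read_camera("side");cv2.imwrite("pics/side3.png",cv2.resize(im[100:220,240:420,::-1],None,fx=4,fy=4))
E
```

```text
t: 9.55
ee_pos: [0.5656, 0.236, 0.014]
tool_rot: [[0.968, -0.252, 0.0], [-0.252, -0.968, 0.0], [0.0, -0.0, -1.0]]
wrist_force: [-0.6, 0.6, 1.4]
width: 0.0203
```

View pics/side3.png

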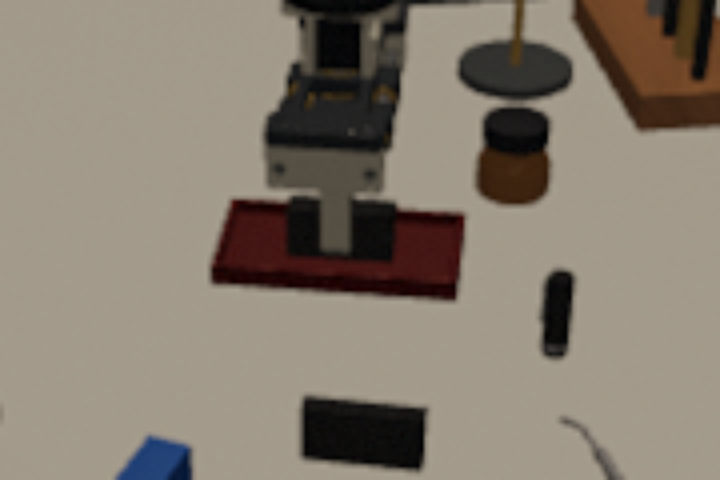

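The blank sits in the middle of the tray, parallel to its long walls. I make one more small nudge to confirm contact.

```bash
python3 -m pendant '[[[0,0,0.02],0,0],[[0,0,0],0,0],[[0,0,0],0,0]]'
```

```text
t: 9.98
ee_pos: [0.5656, 0.2359, 0.014]
tool_rot: [[0.968, -0.252, 0.001], [-0.252, -0.968, 0.0], [0.001, -0.0, -1.0]]
wrist_force: [-2.9, -0.9, 6.9]
width: 0.0199
```

Contact: 6.9 N, and z stopped falling. Open a little, since the tray walls are near, and rise straight up.

```bash
python3 -m pendant '[[[0,0,0],0,0.27],[[0,0,0],0,0.3],[[0,0,0],0,0.32],[[0,0,0],0,0.32],[[0,0,0],0,0.32]]' && python3 -m pendant '[[[0,0,-0.15],0,0.32],[[0,0,-0.3],0,0.32],[[0,0,-0.5],0,0.32],[[0,0,-0.8],0,0.32],[[0,0,-1],0,0.32],[[0,0,-1],0,0.32],[[0,0,0],0,0.32],[[0,0,0],0,0.32]]' && python3 -m pendant '[[[-1,0,-0.5],0,0.32],[[-1,0,0],0,0.32],[[-1,0.5,0],0,0.32],[[-1,0.5,0],0,0.32],[[-0.5,0,0],0,0.32],[[0,0,0],0,0.32],[[0,0,0],0,0.32]]'; python3 - <<'E'
from h import *
for n,roi in(("top",(180,480,130,300)),("side",(200,440,130,360))):
    im,d=imaging.read_camera(n);d=d.astype(float);cv2.imwrite(f"pics/{n}4.png",im[:,:,::-1]);W=world(n,d)
    for o in clus(W,d,roi,.022,.06):print(n,*o)
E
```

```text
t: 10.6
ee_pos: [0.5654, 0.2359, 0.013]
tool_rot: [[0.968, -0.252, -0.0], [-0.252, -0.968, -0.0], [-0.0, 0.0, -1.0]]
wrist_force: [-0.3, 0.5, 0.4]
width: 0.0297
t: 11.6
ee_pos: [0.5651, 0.2359, 0.1632]
tool_rot: [[0.968, -0.252, 0.0], [-0.252, -0.968, 0.0], [0.0, -0.0, -1.0]]
wrist_force: [-0.6, 0.4, -0.9]
width: 0.0298
t: 12.48
ee_pos: [0.3826, 0.2429, 0.183]
tool_rot: [[0.968, -0.252, 0.001], [-0.252, -0.968, 0.0], [0.001, -0.0, -1.0]]
wrist_force: [-0.1, -0.5, 0.2]
width: 0.0297
top [196.5 134. ] (680.7, 306.9) (46.4, 15.4) -81.6 33.9 118
top [276. 135.] (677.1, 109.9) (16.6, 14.5) 81.6 53.5 67
top [223. 180.] (565.8, 235.4) (69.8, 21.1) -13.8 40.8 297
top [312. 189.] (545.6, 19.3) (69.1, 13.4) -17.2 35.9 169
top [371.5 221. ] (469.7, -125.4) (70.4, 26.4) -21.9 35.7 329
top [330. 241.] (419.5, -26.0) (69.7, 25.9) 60.4 35.8 321
side [368. 138.] (693.6, 295.8) (47.1, 29.2) -12.3 42.3 247
side [435.5 159. ] (837.9, 163.2) (70.2, 13.0) 80.3 38.7 135
side [325. 155.] (564.3, 231.0) (69.6, 26.4) -16.1 36.4 266
side [379.  175.5] (675.7, 105.0) (19.9, 16.9) -33.7 42.3 103
side [330.5 205. ] (544.2, 15.1) (68.9, 19.0) -15.4 33.0 255
side [275.  222.5] (418.5, -29.1) (72.3, 27.6) 60.5 34.4 366
side [303.5 251.5] (468.3, -129.0) (70.4, 28.9) -21.9 34.2 485
```

View pics/top4.png

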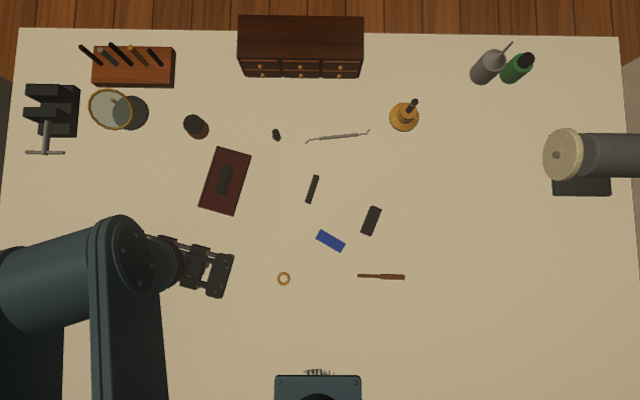

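View pics/side4.png

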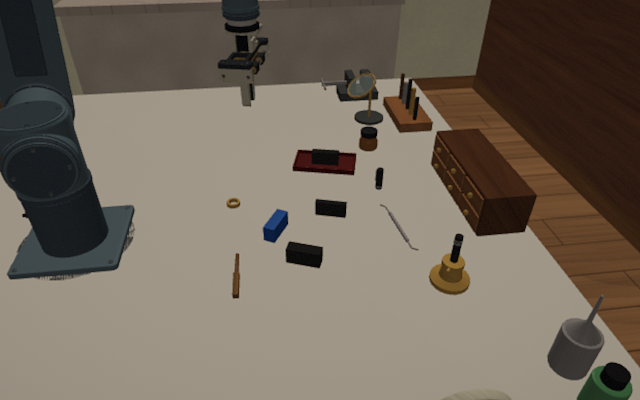

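The blank stands in the middle of the tray (top (223,180), side (325,155)) with its top at 40.8 mm, which is the 5 mm floor plus 36 mm. Its angle is −14° against the tray's −15°. The other blanks and the blue bar haven't moved.

```bash
python3 -c "
from bench import bot
print(bot.sign_off())"
```

```text
the job is handed in; nothing more can be done
None
```

The 20 mm blank is standing on its edge in the middle of the nib tray, lengthwise and released. I handed the job in just after 12.5 s.

- **Finding it:** I pinched only the right-hand blank, because the depth image already suggested it was the 20 mm one. The finger opening read 19.6–20.3 mm, which rules out 14 and 26 mm. I never pinched the other two; the top camera put them at about 13.5 and 26 mm.
- **Setting it down:** I lowered it until it touched the tray floor at about 7 N, then opened the fingers a little and drew straight up.
- **Last checks:** From the top camera the blank's top was at 40.8 mm, where 41 mm is expected. Its angle was −14° against the tray's −15°, and it was within about 3 mm of the tray's centre. The other two blanks and the blue bar read the same positions as before, to within 0.5 mm.
- **Disagreement:** The two cameras differ by about 2 mm in x and 3–4 mm in y, so I used their averages. The side camera also gave −16° for the blank's angle.

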